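# Cure a repaired board: hood down, five clicks on the timer, start

### The job

Close the amber hood of the UV curing box over the circuit board. Then set the separate timer to five minutes, which is the fifth click up (clockwise) from the red zero mark: its knob only spins idly unless you push it down while you turn it. Once the dial stands on five and the knob is let go, press the green start button fully in and leave everything released, without shifting the other things on the bench.

Things in the scene. Friction and masses are not known exactly. Their poses are not given: they have to be found in the camera images.
- uvbox: White open-topped UV curing box, fixed, 200 (x) x 190 (y) x 65 mm high, walls 6 mm, inner floor 7 mm up. Origin: centre of its underside; the hood hinge runs along its y axis at local x = +100 mm (the side away from the robot).
- hood (a joint): Flat amber hood, 194 mm long, 186 mm wide, 5 mm thick, black-edged. Radians: 0 = closed flat on the box, grows as the free edge rises; up to 1.5. A stiff hinge (0.22 N m) holds it at any angle, so it must be pushed all the way down (about 2 to 4 N at its free end, against the outer face, from beyond and above).
- hood_hinge (a point): Point on the hinge line of the hood, middle of the box's width, 66 mm above the bench; its axes are those of uvbox: x away from the robot, y along the hinge line.
- hood_push (a point): Point on the hood's outer (upper when closed) face, midway across its width, 130 mm from the hinge line and 64 mm short of the free edge (the face lies 6 mm above the hinge line when closed); its z axis is the outward normal of the face.
- board: Green circuit board, 70 x 50 x 4 mm, loose on the box's floor; stays where it is. Origin: centre of its underside.
- timer: Grey timer housing, fixed, 185 (x) x 130 (y) x 58 mm high. Origin: centre of its underside. On its top: the dial and knob, axis at local x = +30 mm, y = 0; and the green start button at local x = -62 mm, y = 0 (on the robot's side).
- dial (a joint): Black disc, 80 mm across, top 5 mm above the housing, with a yellow pointer; it lies under the knob. Radians, growing clockwise seen from above; 0 at the red tick (end stop), 0.419 (24 degrees) per click, 3.35 at the other end stop. Five = 2.094. It snaps into each click by itself (about 0.1 N m to leave one) and can be turned both ways.
- dial_pointer (a point): Outer end of the yellow pointer on the dial disc, 39 mm from the dial's axis. Nine printed ticks stand around the dial, 24 degrees apart, at radius 53 mm: the longer red tick (0) lies 96 degrees counter-clockwise from the timer's +x (about +y); the white ones follow clockwise, tick 4 at +x, tick 5 24 degrees clockwise of +x.
- knob_grip (a point): Where to grip the round knob (aluminium, upright, 36 mm across): on its axis, 37 mm above the housing, 13 mm below the knob's top, 23 mm above its lower edge. Idles while up. Pushed down 4 to 7 mm (4 to 10 N, sprung; stop at 8 mm) a pin under it catches the dial, after up to 20 degrees of turning, and then takes it along through its clicks. Let go, it springs up; the dial stays.
- start (a joint): Green start button: press depth in m, 0 = up, 0.006 = fully in (5 N); springs back.
- start_top (a point): Centre of the start button's top (28 mm across), 18 mm above the timer's top, when up.
- screwdriver: Bystander: blue-handled screwdriver, 160 mm long, 26 mm thick, lying along its x between or near the two devices. Origin: under its middle.
- flux: Bystander: white dropper bottle, 38 mm across, 110 mm tall. Origin: centre of its underside.
- phone: Bystander: black phone, 150 x 72 x 9 mm. Origin: centre of its underside.
- tweezers: Bystander: steel tweezers, 118 mm long, 8 mm high. Origin: under their middle.
- notes: Bystander: pink note pad, 75 x 75 x 8 mm. Origin: centre of its underside.
- tray: Bystander: black divided parts tray, 80 x 150 x 28 mm. Origin: centre of its underside.
- reel: Bystander: orange reel of solder, 60 mm across, 34 mm high. Origin: centre of its underside.
Mind the look-alikes: they are no part of the job. What is shaped like the timer but pink is not meant.

How it is judged:
By the outcome, as a careful person would: the job done as asked, in the order asked, and still so for the second after the job is handed in, with the robot touching nothing.
It also fails if it takes over 61 s, if anything falls off the work surface, if the arm or the gripper's body presses on something with over 40 N, if the wrist force passes 120 N, or if a joint passes its speed limit or range.

### The arm

A 6-joint arm with a two-finger parallel gripper is mounted at the origin on the work surface. World frame = base frame: x ahead of the robot, y to its left, z up, the work surface at z = 0. Lengths are in m, angles in rad, forces in N, time in s.
With the tool pointing down it reaches from about 0.275 to 0.875 m from the base axis. Payload 12.5 kg.
Tool frame: the origin (TCP) lies at the very end of the fingers, on their centre line; the grasp point (between the pads) lies 19 mm behind it; z points along the fingers, y is the line along which they close (so a half turn about z gives the same grasp; the last joint's range is limited). The gripper opens to 85 mm and grips with 20 to 120 N. Pads are 22 mm wide; open, the fingers measure 114 mm over their backs; the gripper's body (76 mm by 85 mm) begins 54 mm behind the grasp point. The pads swing forward as they close: fully open they stand 13 mm farther back than shut.
Start: joints at [1.098, 0.351, 1.652, -0, 1.139, -0.085], TCP at [0.208, 0.509, 0.231] pointing down, gripper open.
Joint ranges: [-2.75, 2.75], [-0.79, 2.1], [0.01, 2.65], [-1.57, 4.71], [0.07, 3.14], [-2.87, 2.87]. Speed limits (rad/s): [2.22, 2.22, 2.79, 3.14, 3.14, 3.14].

### API

Orientations are given as a 3x3 rotation matrix whose columns are the frame's x, y, z axes.
In Python, from bench import manip gives the robot as it stands. Calls block until the motion is done:
- manip.move_ptp(position, orientation): joint-space move of the TCP to a pose.
- manip.move_l(position, attitude=None, max_speed=0.15): straight line of the TCP; attitude=None keeps the orientation; max_speed is the mean speed in m/s.
- manip.move_j(angles): joint-space move.
- manip.set_gripper(opening, effort=None): opening from 0.0 (shut) to 1.0 (fully open); effort is the grip in N (None keeps the last); returns when the fingers have stopped.
- manip.dwell(seconds).
- manip.inverse_kinematics(position, orientation): joint angles nearest the present ones, or None.
- manip.grab_frame(name): name is "scene" or "top"; returns (picture, depth): 400x640x3 uint8, red, green, blue; 400x640 float32, m along the optical axis (not along the pixel's ray), 0 where there is no reading.
- manip.get_calibration(name): a dict with "camera_matrix" (3x3 intrinsics, pixels), "R" (3x3) and "t" (3): a world point X has camera coordinates R X + t. Camera axes: x right, y down, z forward; pixel columns grow to the right and rows downward; lengths in m; the calibration is good to about 2 mm. A picture is of the moment at which its call begins. get_calibration takes no time and is no camera call.
A pose or a line that the arm cannot do raises manip.Unreachable and nothing moves.
- manip.sign_off(): hands the job in; it is judged then, once.
Trained networks look in the newest picture that a camera, given by its name, has taken for a name from the list of things; names that differ only in an ending like _2 or _b are one class to them, and where a whole thing is asked for, a point or a joint stands for the part that bears it (a point fixed in the world has none). Each returns a list of dicts, best first, with "confidence" (0 to 1); they miss things now and then, are a little off and sometimes report something else, mostly with a low value. They report only what shows in the picture. A call takes as long as a camera call. They do not tell look-alikes from the thing itself.
- manip.look_for(camera, name): "at" ([x, y, z] in m, in world coordinates, good to about 4 mm: the middle of the surface that is visible of it).
Readings, each from a call of its own:
- manip.current_time(): time.
- manip.current_qpos(): joint angles.
- manip.current_joint_vel(): joint speeds.
- manip.current_joint_torque(): joint torques, N m.
- manip.current_ee_pos(): TCP position.
- manip.current_tcp_rot(): TCP orientation.
- manip.current_force(): force on the tool from outside, world axes, zero at the start.
- manip.current_ft_torque(): the same for the moment, N m.
- manip.current_grip_width(): opening from 0.0 (shut) to 1.0 (fully open).
- manip.current_grip_force(): force on a finger pad.
Only numpy, scipy, OpenCV 4.12 (cv2) and the standard library are available. Lean on these libraries where they do the work, as an engineer would, in place of code of your own. Each camera call takes 0.05 s, during which the arm holds its last target. There are 200 camera calls.

## Working session

There is one attempt and no reset: what is moved stays moved. The work goes in short steps, each a Python script; the robot and the scene stay as the last script left them, time stands still between calls to the robot, and variables do not carry over. Pictures are saved under pics/ and viewed, at most 10 in all, crops included, and the job is handed in when it is done.

```bash
mkdir -p pics
cat > h.py <<'E'
from bench import manip
import numpy as np, cv2
def shot(n,f):
    p,d=manip.grab_frame(n); cv2.imwrite('pics/'+f,p[:,:,::-1]); np.save('pics/'+f+'.npy',d); return p,d
def world(n,u,v,d):
    c=manip.get_calibration(n);K,R,t=map(np.array,(c["camera_matrix"],c["R"],c["t"]))
    return R.T@(np.linalg.inv(K)@[u,v,1]*d-t.ravel())
def pix(n,X):
    c=manip.get_calibration(n);K,R,t=map(np.array,(c["camera_matrix"],c["R"],c["t"]))
    q=K@(R@np.array(X)+t.ravel());return q[:2]/q[2]
E
python3 - <<'E'
from h import *
shot('scene','s0.png');shot('top','t0.png')
for c in('scene','top'):
  for n in['uvbox','hood','hood_push','hood_hinge','timer','dial_pointer','knob_grip','start_top','screwdriver','flux']:
    print(c,n,[(np.round(r['at'],3).tolist(),round(r['confidence'],2),np.round(pix(c,r['at'])).tolist()) for r in manip.look_for(c,n)][:3])
print(manip.current_time())
E
```

```text
scene uvbox [([0.595, -0.169, 0.104], 0.92, [258.0, 175.0])]
scene hood []
scene hood_push [([0.561, 0.011, 0.02], 0.71, [308.0, 211.0])]
scene hood_hinge [([0.597, -0.17, 0.097], 0.78, [257.0, 177.0])]
scene timer [([0.639, 0.222, 0.055], 0.76, [348.0, 243.0]), ([0.393, 0.613, 0.059], 0.65, [512.0, 253.0])]
scene dial_pointer [([0.646, 0.212, 0.061], 0.69, [344.0, 242.0])]
scene knob_grip [([0.392, 0.598, 0.097], 0.72, [510.0, 240.0]), ([0.64, 0.205, 0.103], 0.63, [343.0, 229.0])]
scene start_top [([0.292, 0.606, 0.074], 0.61, [523.0, 229.0]), ([0.545, 0.218, 0.075], 0.59, [365.0, 221.0])]
scene screwdriver [([0.56, 0.014, 0.019], 0.49, [309.0, 212.0])]
scene flux [([0.649, 0.399, 0.057], 0.76, [400.0, 272.0])]
top uvbox [([0.551, -0.191, 0.101], 0.68, [408.0, 204.0])]
top hood [([0.583, -0.192, 0.144], 0.97, [411.0, 191.0]), ([0.547, 0.004, 0.022], 0.61, [341.0, 208.0])]
top hood_push [([0.583, -0.191, 0.143], 0.71, [410.0, 191.0])]
top hood_hinge [([0.55, -0.188, 0.101], 0.62, [406.0, 204.0])]
top timer [([0.599, 0.199, 0.06], 0.94, [279.0, 189.0]), ([0.346, 0.581, 0.056], 0.78, [150.0, 269.0]), ([0.546, 0.003, 0.019], 0.7, [341.0, 208.0])]
top dial_pointer [([0.632, 0.193, 0.066], 0.76, [281.0, 178.0]), ([0.376, 0.585, 0.062], 0.66, [149.0, 258.0]), ([0.599, 0.199, 0.061], 0.38, [279.0, 188.0])]
top knob_grip [([0.38, 0.587, 0.108], 0.47, [142.0, 256.0])]
top start_top [([0.289, 0.604, 0.08], 0.43, [138.0, 288.0])]
top screwdriver [([0.546, 0.007, 0.021], 0.64, [340.0, 208.0])]
top flux [([0.634, 0.386, 0.066], 0.54, [219.0, 176.0])]
1.1
```

View pics/s0.png

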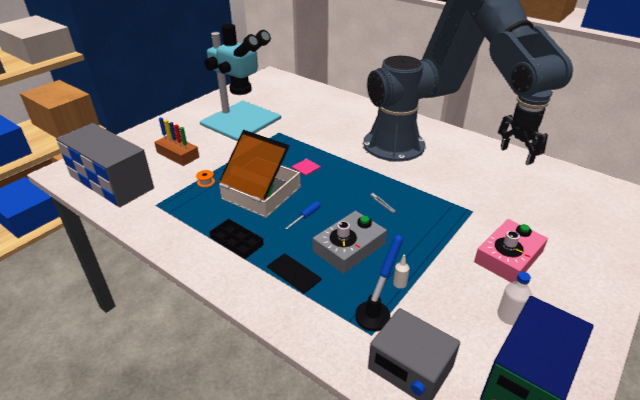

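View pics/t0.png

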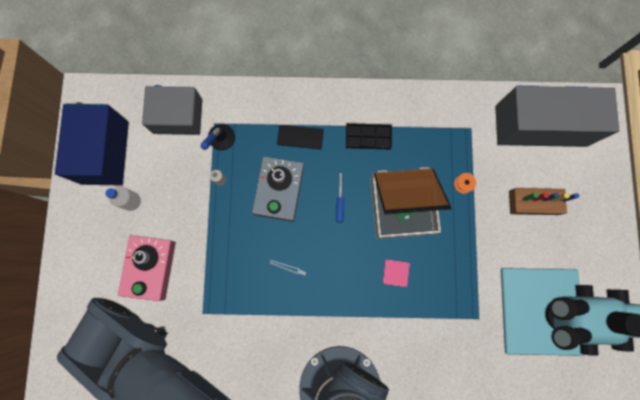

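Timer candidates are the grey one at top (279,189) / scene (348,240) and the pink look-alike at top (147,268) / scene (512,250). I choose the grey one. The hood is open at scene (253,165), and the screwdriver lies at (305,214) between the devices. Next I'll measure both devices from depth.

Run:
```python
from h import *
def cloud(n,f):
    d=np.load(f'pics/{f}.npy');c=manip.get_calibration(n);K,R,t=[np.array(c[k],float) for k in("camera_matrix","R","t")]
    v,u=np.mgrid[:400,:640];P=np.stack([u,v,np.ones_like(u)],-1)@np.linalg.inv(K).T*d[...,None]
    W=(P-t.ravel())@R;W[d==0]=np.nan;return W,cv2.imread('pics/'+f).astype(int)
def rect(m,W):
    P=W[m][:,:2].astype(np.float32);r=cv2.minAreaRect(P*1000);return len(P),np.round(r[0],1),np.round(r[1],1),round(r[2],1)
for n,f in(('top','t0.png'),('scene','s0.png')):
    W,I=cloud(n,f);x,y,z=W[...,0],W[...,1],W[...,2]
    b,g,r=I[...,0],I[...,1],I[...,2]
    reg=(np.hypot(x-.6,y-.2)<.14)
    print(n,'timer top',rect(reg&(z>.05)&(z<.067),W))
    k=reg&(z>.097)&(z<.125);print('knobtop',np.nanmedian(W[k],0),rect(k,W))
    gr=reg&(g>r*1.6)&(g>b*1.3)&(z>.06);print('start',rect(gr,W),np.nanmedian(W[gr],0))
    reg=(np.abs(x-.57)<.16)&(np.abs(y+.18)<.16)
    am=reg&(r>b*1.8)&(z>.075)&(y>-.32)
    P=W[am];c=np.median(P,0);_,_,V=np.linalg.svd(P-c,full_matrices=False);nn=V[2]*np.sign(V[2,0])
    print('hood',len(P),c,nn,'angle',np.arctan2(np.hypot(*nn[:2]),-nn[2]),'z',P[:,2].min(),P[:,2].max())
    w=reg&(z>.055)&(z<.071)&~am;print('rim',rect(w,W))
    yl=(np.hypot(x-.63,y-.2)<.06)&(r>b*1.8)&(g>b*1.6)&(z<.08)
    print('yellow',yl.sum(),W[yl].mean(0) if yl.any() else '')
    rd=(np.hypot(x-.63,y-.2)<.08)&(r>b*1.8)&(r>g*1.8);print('red',rd.sum(),W[rd].mean(0) if rd.any() else '')
a=cv2.imread('pics/t0.png')[150:230,240:320];b=cv2.imread('pics/s0.png')[200:280,305:395]
cv2.imwrite('pics/c0.png',np.hstack([cv2.resize(a,(390,390),interpolation=2),cv2.resize(b,(400,390),interpolation=2)]))
```

```text
top timer top (2114, array([604.2, 202.9]), array([130.6, 185.4]), 81.6)
knobtop [0.63306835 0.19872306 0.10776352] (113, array([632.8, 198. ]), array([34. , 33.5]), 3.3)
start (76, array([542. , 213.8]), array([27.3, 28.6]), 36.7) [0.54067147 0.21349083 0.07846453]
hood 2243 [ 0.58650141 -0.19101859  0.13907225] [0.65381355 0.06238427 0.7540796 ] angle 2.4250479446209003 z 0.07505968098381893 0.19703155742302614
rim (348, array([ 566.5, -195.4]), array([206.2, 190.3]), 5.6)
yellow 3 [0.65911509 0.22175921 0.06293826]
red 2 [0.6347469  0.25195838 0.05965515]
scene timer top (1630, array([602.4, 205.2]), array([135.2, 188.2]), 80.7)
knobtop [0.63657814 0.20300407 0.10845827] (112, array([633.1, 200.2]), array([37. , 34.9]), 73.7)
start (69, array([536.9, 206.3]), array([47.7, 25.1]), 58.4) [0.54416709 0.21546801 0.07907076]
hood 2537 [ 0.59336656 -0.19066159  0.13382601] [0.65156286 0.06125073 0.75611784] angle 2.428156863832492 z 0.07501148465963198 0.19558206214129648
rim (348, array([ 563.1, -191.3]), array([212.1, 193. ]), 5.3)
yellow 16 [0.65308632 0.21614329 0.06373626]
red 8 [0.63375107 0.25078486 0.05959852]
```

View pics/c0.png

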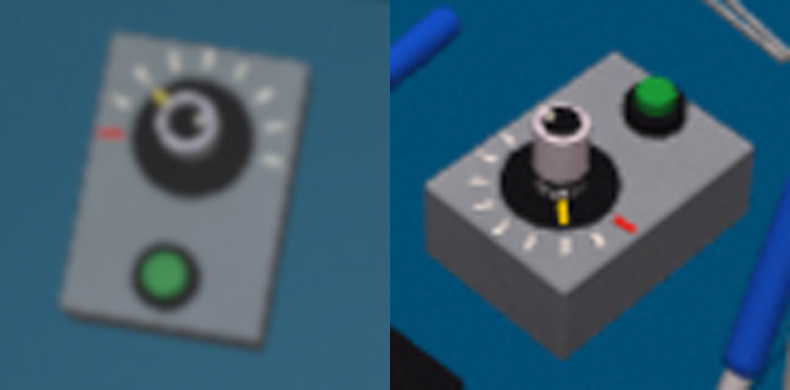

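The crop shows the grey timer. Its pointer stands on the second white tick, measured 46° from red, so it needs +3 clicks. The red tick is at crop left (110,132) and the button at (165,275). The geometry is consistent: timer yaw about -9°, hood angle about 0.72, box yaw about 5.4°. Closing the hood now.

```bash
cat >> h.py <<'E'
HY=np.deg2rad(5.4);HINGE=np.array([.662,-.184])
def hp(th,s,extra=0): # point on hood's outer face
    u=np.array([np.cos(HY),np.sin(HY)]);o=-s*np.cos(th)+(.006+extra)*np.sin(th)
    return [*(HINGE+u*o),.066+s*np.sin(th)+(.006+extra)*np.cos(th)]
def down(yaw): # tool y axis at world angle yaw, z down
    c,s=np.cos(yaw),np.sin(yaw);y=np.array([c,s,0]);z=np.array([0,0,-1.]);return np.stack([np.cross(y,z),y,z],1)
E
python3 - <<'E'
from h import *
print(np.round(manip.current_tcp_rot(),2).tolist())
q=[]
for yaw in(HY+np.pi/2,HY-np.pi/2): q.append(manip.inverse_kinematics(hp(.9,.15,.06),down(yaw)));print(q[-1])
for yaw in np.deg2rad([-150,-90,-30,0,30,90,150]): print(round(yaw,2),manip.inverse_kinematics([.633,.199,.076],down(yaw)))
yaw=HY+np.pi/2 if q[1] is None or abs(q[0][5])<abs(q[1][5]) else HY-np.pi/2
manip.set_gripper(0.0)
manip.move_ptp(hp(.9,.15,.06),down(yaw))
manip.move_l(hp(.9,.15))
for th in(.7,.5,.3,.15,.05,0):
    manip.move_l(hp(th,.15),max_speed=.12);print(th,np.round(manip.current_force(),1))
p=np.array(hp(0,.15))
for dz in(.002,.004,.006,.008):
    manip.move_l((p-[0,0,dz]).tolist(),max_speed=.03);f=manip.current_force();print(dz,np.round(f,1),manip.current_ee_pos())
    if f[2]>15:break
manip.move_l((p+[0,0,.13]).tolist())
shot('scene','s1.png');print(manip.current_time())
W=cv2.imread('pics/s1.png');cv2.imwrite('pics/c1.png',cv2.resize(W[120:280,180:420],(780,520)))
E
```

```text
[[-0.93, 0.38, -0.0], [0.38, 0.93, -0.0], [0.0, -0.0, -1.0]]
[-3.65761873e-01  5.37068892e-01  1.38276007e+00 -4.44089210e-16
  1.22176369e+00 -2.03080598e+00]
[-3.65761873e-01  5.37068892e-01  1.38276007e+00 -4.44089210e-16
  1.22176369e+00  1.11078667e+00]
-2.62 [ 2.34457256e-01  7.27956227e-01  1.44519276e+00 -4.44089210e-16
  9.68443661e-01  2.85245113e+00]
-1.57 [ 2.34457256e-01  7.27956227e-01  1.44519276e+00 -4.44089210e-16
  9.68443661e-01  1.80525358e+00]
-0.52 [ 2.34457256e-01  7.27956227e-01  1.44519276e+00 -4.44089210e-16
  9.68443661e-01  7.58056031e-01]
0.0 [ 2.34457256e-01  7.27956227e-01  1.44519276e+00 -4.44089210e-16
  9.68443661e-01  2.34457256e-01]
0.52 [ 2.34457256e-01  7.27956227e-01  1.44519276e+00 -4.44089210e-16
  9.68443661e-01 -2.89141520e-01]
1.57 [ 2.34457256e-01  7.27956227e-01  1.44519276e+00 -4.44089210e-16
  9.68443661e-01 -1.33633907e+00]
2.62 [ 2.34457256e-01  7.27956227e-01  1.44519276e+00 -4.44089210e-16
  9.68443661e-01 -2.38353662e+00]
0.7 [0.4 0.3 0.7]
0.5 [-0.1  0.5 -0.1]
0.3 [ 1.5  0.7 -0.1]
0.15 [-0.1 -0.1  0.2]
0.05 [ 0.4 -0.1  1.2]
0 [-0.5  1.  -0.4]
0.002 [-6.6  2.6 21.7] [ 0.51287873 -0.19823314  0.07174293]
8.6583
```

View pics/c1.png

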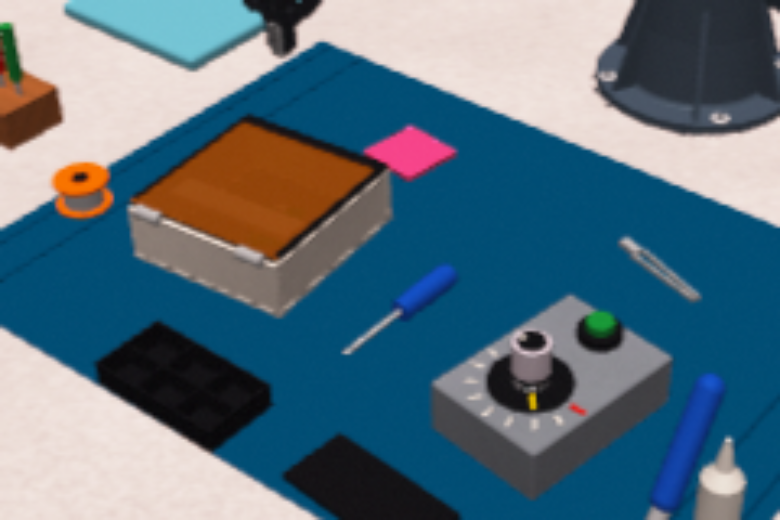

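The hood lies flat on the box (crop 260,185) and nothing else has moved. The timer pointer still stands at tick 2 (532,400). Next is the knob.

Run:
```python
from h import *
k=[.633,.199]
R=down(np.deg2rad(25))
manip.move_ptp([*k,.19],R); manip.set_gripper(1.0)
manip.move_l([*k,.078]); manip.set_gripper(0.0,60)
print('grip',manip.current_grip_width(),manip.current_grip_force(),np.round(manip.current_force(),1))
manip.move_l([*k,.072],max_speed=.03)
print('press',np.round(manip.current_force(),1),manip.current_ee_pos())
q=np.array(manip.current_qpos())
for a in range(8,81,8):
    t=q.copy();t[5]+=np.deg2rad(a);manip.move_j(t.tolist())
    print(a,np.round(manip.current_force(),1),np.round(manip.current_ft_torque(),3))
shot('scene','s2.png');print(manip.current_time(),manip.current_ee_pos())
W=cv2.imread('pics/s2.png');cv2.imwrite('pics/c2.png',cv2.resize(W[190:280,300:400],(600,540),interpolation=2))
```

```text
grip 0.399668457384925 59.53519284725189 [-3.2 -2.2  0.9]
press [-4.2 -2.1  2.6] [0.63271501 0.19884801 0.07180389]
8 [-3.8 -2.4  2.5] [-0.324  0.486  0.053]
16 [-4.2 -1.5  3.1] [-0.401  0.474  0.036]
24 [-4.5 -3.   4.2] [-0.477  0.511 -0.047]
32 [-3.6 -2.4  3.1] [-0.507  0.506  0.067]
40 [-5.3 -2.8  3.6] [-0.577  0.602 -0.027]
48 [-4.2 -3.2  2.7] [-0.588  0.591 -0.019]
56 [-3.3 -4.   3.8] [-0.677  0.577  0.038]
64 [-4.8 -3.3  3.1] [-0.689  0.632 -0.045]
72 [-5.3 -3.2  4.1] [-0.667  0.68  -0.088]
80 [-6.1 -3.4  4.1] [-0.711  0.741  0.098]
15.375 [0.63243454 0.19862606 0.07167557]
```

View pics/c2.png

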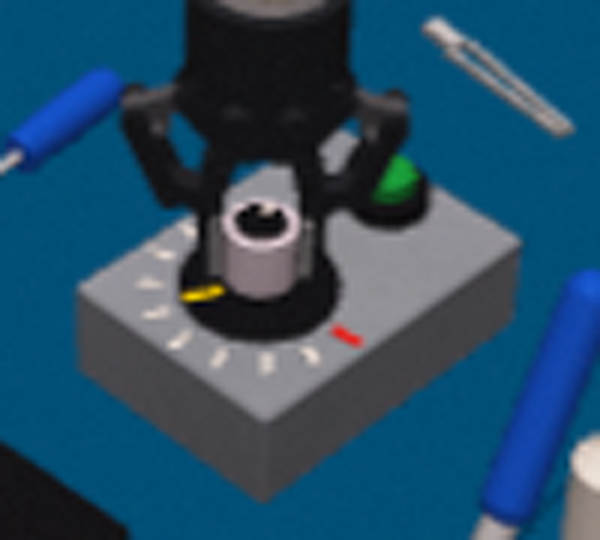

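The pointer tip is at crop (183,296), between tick 5 (155,313) and tick 6 (148,283). I'll measure the angle by ray-plane intersection.

```bash
cat >> h.py <<'E'
def ptr(f,n='scene'):
    I=cv2.imread('pics/'+f).astype(int);b,g,r=I[...,0],I[...,1],I[...,2]
    m=(r>b*1.8)&(g>b*1.6)&(r>100);u0,v0=pix(n,[.633,.199,.063]);P=[]
    for v,u in np.argwhere(m):
        if np.hypot(u-u0,v-v0)>25:continue
        A,B=world(n,u,v,.5),world(n,u,v,2);X=A+(B-A)*(.063-A[2])/(B[2]-A[2])
        P.append(X[:2]-[.633,.199])
    P=np.array(P)
    if not len(P): return None
    a=np.degrees(np.arctan2(P[:,1],P[:,0]));rr=np.hypot(*P.T)*1000;m=P.mean(0)
    return len(P),m*1000,'dial deg',96-(np.degrees(np.arctan2(m[1],m[0]))+9),rr.max(), 'far px',96-9-a[rr>26]
E
python3 -c "
from h import *
print(ptr('s1.png'));print(ptr('s2.png'))"
```

```text
(10, array([18.88194723, 16.97294935]), 'dial deg', np.float64(45.04768260593538), np.float64(33.81923317164696), 'far px', array([48.72919882, 43.2269776 , 49.07149679, 44.25365296]))
(11, array([ 21.61770031, -17.59915377]), 'dial deg', np.float64(126.14932852892288), np.float64(37.282516925000785), 'far px', array([131.84635072, 131.05403116, 126.5102399 , 125.43194945,
       124.16348677, 122.65132602, 120.82064408]))
```

The dial reads about 126°, just past five (120°). I'll back off 8° so the detent settles, then release and check.

Run:
```python
from h import *
q=np.array(manip.current_qpos());q[5]-=np.deg2rad(8);manip.move_j(q.tolist())
k=manip.current_ee_pos()
manip.move_l([k[0],k[1],.0785],max_speed=.04)
manip.set_gripper(1.0)
manip.move_l([k[0],k[1],.19])
manip.set_gripper(0.0)
manip.move_ptp([.5423,.2132,.16],down(np.deg2rad(-60)))
shot('scene','s3.png');print(ptr('s3.png'));print(manip.current_time())
W=cv2.imread('pics/s3.png');cv2.imwrite('pics/c3.png',cv2.resize(W[190:280,300:400],(600,540),interpolation=2))
```

```text
(11, array([ 21.61770031, -17.59915377]), 'dial deg', np.float64(126.14932852892288), np.float64(37.282516925000785), 'far px', array([131.84635072, 131.05403116, 126.5102399 , 125.43194945,
       124.16348677, 122.65132602, 120.82064408]))
18.6833
```

View pics/c3.png

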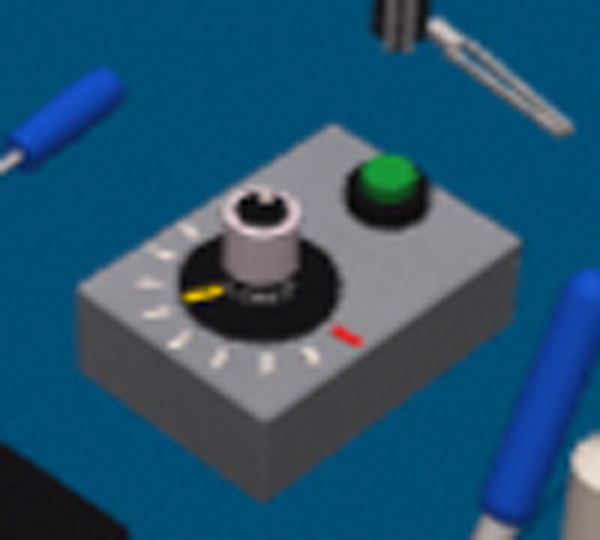

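The pointer is unchanged by the back-off, at (200,294), so it sits on a click. I'll compare it with the actual ticks in the same frame and with the top camera.

Run:
```python
from h import *
def pl(u,v,z):
    A,B=world('scene',u,v,.5),world('scene',u,v,2);return (A+(B-A)*(z-A[2])/(B[2]-A[2]))[:2]
T=[(347,336),(312,355),(266,362),(220,358),(178,340),(155,313),(148,283),(163,254),(188,230)]
P=np.array([pl(300+u/6,190+v/6,.058) for u,v in T])
from scipy.optimize import least_squares
s=least_squares(lambda c:np.hypot(*(P-c[:2]).T)-.053,[.633,.199]).x
print('centre',s);a=np.degrees(np.arctan2(*(P-s)[:,::-1].T));print('ticks',a.round(1))
for n,pt in(('tip',(184,297)),('inner',(222,290))):
    d=pl(300+pt[0]/6,190+pt[1]/6,.063)-s;print(n,np.degrees(np.arctan2(d[1],d[0])),np.hypot(*d))
shot('top','t3.png');print(ptr('t3.png','top'),ptr('t0.png','top'))
```

```text
centre [0.63065759 0.19912859]
ticks [  87.7   64.3   39.7   15.9   -9.1  -32.5  -56.   -80.7 -104.5]
tip -33.6261810757312 0.03801017092189097
inner -29.948702846092996 0.019074485185033515
None (3, array([26.09886813, 22.75386698]), 'dial deg', np.float64(45.9169921025633), np.float64(36.12578494571359), 'far px', array([45.71960731, 49.72426284, 42.26627121]))
```

The pointer is at -33.6° and tick 5 at -32.5°, so the dial stands on five. Pressing start.

Run:
```python
from h import *
s=[.5423,.2132]
manip.move_l([*s,.082])
for z in(.076,.073,.0705,.069,.0675,.066,.0645):
    manip.move_l([*s,z],max_speed=.03);f=manip.current_force();print(z,np.round(f,1),manip.current_ee_pos()[2])
    if f[2]>14:break
manip.dwell(.3);print(np.round(manip.current_force(),1))
manip.move_l([*s,.2]);manip.move_ptp([.33,.2,.3],down(np.deg2rad(-60)))
shot('scene','s4.png');print(ptr('s4.png'),manip.current_time())
W=cv2.imread('pics/s4.png');cv2.imwrite('pics/c4.png',cv2.resize(W[120:300,170:430],(780,540)))
```

```text
0.076 [2.9 1.4 3.9] 0.07667895886850937
0.073 [ 0.8 -1.  11.1] 0.07399684867465911
0.0705 [-9.3 -2.7 34.1] 0.07352153590823393
[-7.8 -3.6 34.2]
(11, array([ 21.61770031, -17.59915377]), 'dial deg', np.float64(126.14932852892288), np.float64(37.282516925000785), 'far px', array([131.84635072, 131.05403116, 126.5102399 , 125.43194945,
       124.16348677, 122.65132602, 120.82064408])) 22.55
```

View pics/c4.png

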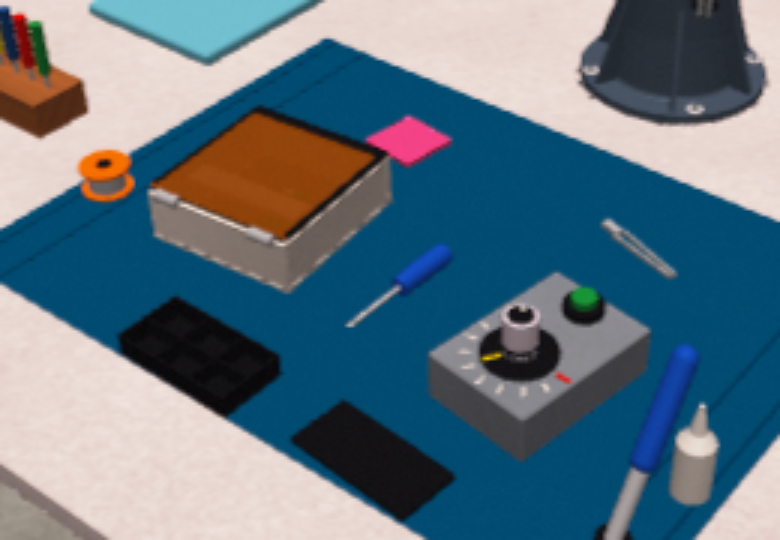

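The pointer is still on five at (492,357), the hood is closed and the bystanders are in place. The press bottomed at 34 N, but at z 0.0735, not the expected 0.070. I'll check the stroke: where contact begins versus the hard stop.

Run:
```python
from h import *
for f,n in(('s3.png','scene'),('t0.png','top')):
    d=np.load(f'pics/{f}.npy')
    for X in([.5423,.2132,.078],[.585,.22,.058],[.585,.19,.058],[.575,.206,.058]):
        u,v=np.round(pix(n,X)).astype(int);print(n,X,world(n,u,v,d[v,u]).round(4))
s=[.5423,.2132]
manip.move_ptp([*s,.12],down(np.deg2rad(-60)));manip.move_l([*s,.084])
for z in np.arange(.082,.0705,-.001):
    manip.move_l([*s,float(z)],max_speed=.03);manip.dwell(.15);f=manip.current_force();print(round(z,4),np.round(f,1),round(manip.current_ee_pos()[2],4))
    if f[2]>22:break
manip.move_l([*s,.2]);manip.move_ptp([.33,.2,.3],down(np.deg2rad(-60)))
print(manip.current_time())
```

```text
scene [0.5423, 0.2132, 0.078] [0.5457 0.2145 0.0812]
scene [0.585, 0.22, 0.058] [0.588  0.2229 0.0599]
scene [0.585, 0.19, 0.058] [0.6321 0.2194 0.1077]
scene [0.575, 0.206, 0.058] [0.5763 0.2078 0.0593]
top [0.5423, 0.2132, 0.078] [0.5406 0.2139 0.0796]
top [0.585, 0.22, 0.058] [0.5835 0.2199 0.0652]
top [0.585, 0.19, 0.058] [0.5852 0.1895 0.059 ]
top [0.575, 0.206, 0.058] [0.5762 0.2051 0.0548]
0.082 [-0.4 -0.2  0.3] 0.0824
0.081 [ 0.5  0.8 -1.1] 0.081
0.08 [0.4 0.9 0.3] 0.0801
0.079 [1.3 0.4 2.7] 0.0791
0.078 [-0.1  1.2  2.4] 0.0781
0.077 [0.3 0.1 4. ] 0.0771
0.076 [2.3 0.1 3.6] 0.0761
0.075 [1.9 0.7 3.6] 0.0751
0.074 [1.2 0.  5.5] 0.0741
0.073 [-2.5 -1.  15.6] 0.0739
0.072 [-5.6 -2.5 24.6] 0.0737
30.35
```

Contact begins at about 0.080 and the hard stop is at 0.074. That is the full 6 mm stroke, with about 5 N before bottoming, so the button went fully in. Handing in.

```bash
python3 -c "
from h import *
print(manip.sign_off())"
```

```text
the job is handed in; nothing more can be done
None
```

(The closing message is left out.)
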